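# Level the worktop shelf with its foot knob while pressing the spirit level down

### The job

Level the low white shelf. First press the rubber pad of the spirit level clipped on it down gently until you feel the springy shelf come to its stop, and read the bubble there for a moment without touching the knob; then let go, turn the black wing knob over the levelling foot clockwise by what is needed, and press the pad down to the stop again. Finish while still pressing it there with the bubble centred between the two lines; do not press harder than 40 N and leave the things round the shelf where they stand.

Things in the scene. Friction and masses are not known exactly. Their poses are not given: they have to be found in the camera images.
- level: Aluminium spirit level, 170 mm long, 30 wide, 30 high, with black end caps, clipped flat on the shelf board. Origin: centre of its underside; z up, y along its length toward the levelling-foot end of the shelf, x across it (away from the robot). Its flat top is 30 mm above the origin; it carries the rubber press pad.
- level_press (a point): Middle of the top of the dark rubber press pad (26x30 mm, 10 mm high, about 7 N/mm soft) on the level, 58 mm from the vial's middle toward the knob: press here. About 2.5 N starts to move the springy shelf down, 5 N brings it to its stop, where this point is about 4 mm lower; beyond that only the pad gives. The bubble counts only on the stop.
- vial_middle (a point): Middle of the green vial window (70x22 mm) in the level's top, between its two black cross lines (19.6 mm apart inside).
- bubble (a point): Middle of the white bubble (13.6 mm long, 15 wide). It runs up to 26 mm along the level's y axis either way from vial_middle, toward the high end; centred when both have the same y along the level. It takes 1.5 s to rest. Pressed on the stop at the start it stands 7 to 20 mm to the -y side (the knob end hangs low); unpressed it stands elsewhere.
- shelf_board (a joint): How far the springy shelf stands off its stop, rad: about 0.02 when left alone, 0 when pressed down to the stop.
- foot_knob (a joint): Turn of the levelling-foot knob, rad: 0 at the start, positive clockwise seen from above, at most 3.2; it stays where it is left. Each rad moves the pressed bubble by about 12.5 mm toward the knob (+y) and raises the knob by about 3 mm.
- foot_knob_grip (a point): On the axis of the black wing knob on the shelf's left end (away from the fixed feet), at the height to grip: 33 mm above the board, 8 mm below the top of the wing. The wing is an upright bar 46 mm long, 14 mm thick, 34 high over a 40 mm disc; at joint value 0 its length runs along the level's x axis. The disc's top is 24 mm below this point.
- spice_a: Bystander: spice jar with a dark lid, 41 mm across, 105 tall, behind the shelf. Origin: centre of its underside, z up.
- spice_b: Bystander: second spice jar with a dark lid, 41 mm across, 105 tall, behind the shelf. Origin: centre of its underside, z up.
- espresso_cup: Bystander: small espresso cup, 64x88x49 mm, behind the shelf. Origin: centre of its underside, z up.
- egg_timer: Bystander: round wind-up egg timer, 62 mm across, 58 tall, behind the shelf. Origin: centre of its underside, z up.
- tuna_tin: Bystander: flat round tin, 66 mm across, 22 tall, left of the shelf. Origin: centre of its underside, z up.
- salt_shaker: Bystander: salt shaker, 44 mm across, 90 tall, left of the shelf. Origin: centre of its underside, z up.

How it is judged:
By the outcome, as a careful person would: the job done as asked, in the order asked, and still so for the second after the job is handed in, while the arm keeps its last pose, push and grip.
It also fails if it takes over 64 s, if anything falls off the work surface, if the arm or the gripper's body presses on something with over 40 N, if the wrist force passes 120 N, or if a joint passes its speed limit or range.

### The arm

A 6-joint arm with a two-finger parallel gripper is mounted at the origin on a cart in front of the work surface, level with it; the furniture and walls round the work are solid. World frame = base frame: x ahead of the robot, y to its left, z up, the work surface at z = 0. Lengths are in m, angles in rad, forces in N, time in s.
With the tool pointing down it reaches from about 0.35 to 0.975 m from the base axis. Payload 4.9 kg.
Tool frame: the origin (TCP) lies at the very end of the fingers, on their centre line; the grasp point (between the pads) lies 19 mm behind it; z points along the fingers, y is the line along which they close (so a half turn about z gives the same grasp; the last joint's range is limited). The gripper opens to 85 mm and grips with 20 to 120 N. Pads are 22 mm wide; open, the fingers measure 114 mm over their backs; the gripper's body (76 mm by 85 mm) begins 54 mm behind the grasp point. The pads swing forward as they close: fully open they stand 13 mm farther back than shut.
Start: joints at [-1.421, 0.053, 1.613, -0, 1.476, -0.119], TCP at [0.166, -0.603, 0.231] pointing down, gripper open.
Joint ranges: [-3.01, 3.01], [-1.01, 2.22], [0.06, 2.58], [-1.02, 4.17], [0.09, 2.62], [-3.14, 3.14]. Speed limits (rad/s): [2.57, 2.57, 3.14, 3.14, 3.14, 3.14].

### API

Orientations are given as a unit quaternion [w, x, y, z].
In Python, from plant import manip gives the robot as it stands.
- The arm moves only by the tool play_rows, never from a script. Its argument "series" is a list that holds one entry, the list of rows, each a list of 7 numbers: the shift along the world's x, y, z in m, then the turn, a rotation vector about the world's x, y, z in degrees, then the opening, from 0 (shut) to 1 (fully open). In form: [[[dx, dy, dz, rx, ry, rz, grip], ...]]. A call has 1 to 10 rows; each row shifts and turns the commanded pose from where the row before left it; what a row does not reach is not made up. A row lasts 1/10 s, in which the tool goes at most 50 mm and 8.59 degrees, less where a joint would pass 70% of its speed; a pose out of reach is approached as far as the arm can. A call with a gripper value outside its range is refused whole. The fingers move at their own pace and stop on an object; the grip force is fixed at half the most. Time passes only in rows, so rows that do not move let the fingers close. It gives the time, the measured TCP pose, the force, the opening and the grip force at its end, in the units of the state.
- manip.state(): the state, without advancing time (a new reading comes with each control period).
- manip.grab_frame(name): name is "scene" or "top" or "wrist"; returns a dict with "frame" (420x560x3 uint8, blue, green, red), "mtx" (3x3 intrinsics, pixels), "R" (3x3) and "t" (3): a world point X has camera coordinates R X + t. Camera axes: x right, y down, z forward; pixel columns grow to the right and rows downward; lengths in m; the calibration is good to about 2 mm. A picture is of the moment at which its call begins. There is no depth.
- manip.job_done(): hands the job in; it is judged then, once.
The state is a dict: "time": time; "joint_pos": joint angles; "joint_vel": joint speeds; "joint_efforts": joint torques, N m; "tool_pos": TCP position; "tool_rot": TCP orientation; "contact_force": force on the tool from outside, world axes, zero at the start; "ft_torque": the same for the moment, N m; "gripper_width": opening from 0.0 (shut) to 1.0 (fully open); "grasp_force": force on a finger pad.
Only numpy, scipy, OpenCV 4.12 (cv2) and the standard library are available. Lean on these libraries where they do the work, as an engineer would, in place of code of your own. Each camera call takes 0.05 s, during which the arm holds its last target. There are 200 camera calls.

## Working session

There is one attempt and no reset: what is moved stays moved. The work goes in short steps, Python scripts to look and compute and a tool call to move; the robot and the scene stay as the last step left them, time stands still between calls to the robot, and variables do not carry over. Pictures are saved under pics/ and viewed, at most 10 in all, crops included, and the job is handed in when it is done.

Besides the shell and the picture viewer there is one more tool, called after ">>>" as a command line: name --argument value ..., lists and objects as JSON in quotes. play_rows: Moves the arm, as the interface text tells. Its arguments: {"type":"object","properties":{"series":{"type":"array"}},"required":["series"]}

```bash
mkdir -p pics; cat > h.py <<'E'
import numpy as np, cv2
from plant import manip
def grab(n):
    f=manip.grab_frame(n); return f['frame'],np.array(f['mtx']),np.array(f['R']),np.array(f['t']).ravel()
def ray(px,K,R,t,z):
    d=R.T@np.linalg.solve(K,[px[0],px[1],1.]); c=-R.T@t
    return c+d*(z-c[2])/d[2]
def proj(X,K,R,t):
    p=K@(R@np.array(X)+t); return p[:2]/p[2]
E
python3 - <<'E'
from h import *
a,K,R,t=grab('top'); b,K2,R2,t2=grab('scene')
cv2.imwrite('pics/top.png',a); cv2.imwrite('pics/scene.png',b)
np.savez('cal.npz',K=K,R=R,t=t,K2=K2,R2=R2,t2=t2)
print(-R.T@t,-R2.T@t2,K[0,0]); print(manip.state())
E
```

```text
[0.40286078 0.00665602 0.91261128] [0.18632858 0.67141533 0.6721563 ] 407.2918306037328
{'time': 0.1, 'joint_pos': array([-1.42100464e+00,  5.33094657e-02,  1.61412065e+00, -3.74514543e-07,
        1.47598692e+00, -1.18994809e-01]), 'joint_vel': array([ 2.04064848e-03, -7.26336792e-05, -2.67062837e-03, -7.07514072e-04,
       -1.98141279e-03,  4.46104574e-04]), 'joint_efforts': array([-6.65273292e-04, -3.94902778e+01, -3.71362495e+01, -1.26393998e-04,
        3.89614303e-03, -7.84094624e-06]), 'tool_pos': array([ 0.16589767, -0.60201557,  0.23019593]), 'tool_rot': array([-9.12077216e-04,  9.90982397e-01,  1.33989016e-01, -1.42320963e-05]), 'contact_force': array([ 0.56178781, -0.21194001,  0.09946346]), 'ft_torque': array([0.00980458, 0.04573034, 0.01136009]), 'grasp_force': 0.0, 'gripper_width': 0.996720178968164}
```

View pics/top.png

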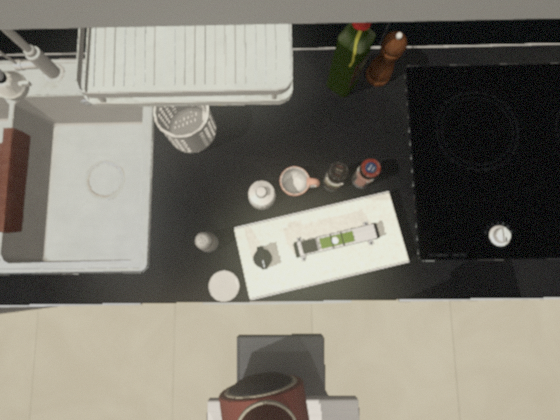

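View pics/scene.png

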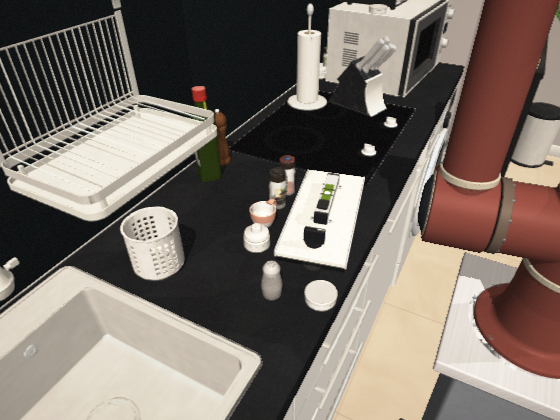

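The top view shows the shelf around (320,245), the knob at about (262,257), and the level from (297,250) to (382,229). The pad is around (312,245). I'll zoom in on both views.

```bash
python3 - <<'E'
from h import *
a=cv2.imread('pics/top.png')[205:280,230:400]; b=cv2.imread('pics/scene.png')[165:265,280:370]
A=cv2.resize(a,None,fx=4,fy=4,interpolation=cv2.INTER_CUBIC); B=cv2.resize(b,None,fx=3,fy=3,interpolation=cv2.INTER_CUBIC)
o=np.zeros((600,680,3),np.uint8); o[:300,:680]=A; o[300:600,:270]=B; cv2.imwrite('pics/z.png',o)
E
```

```text
(no output)
```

View pics/z.png

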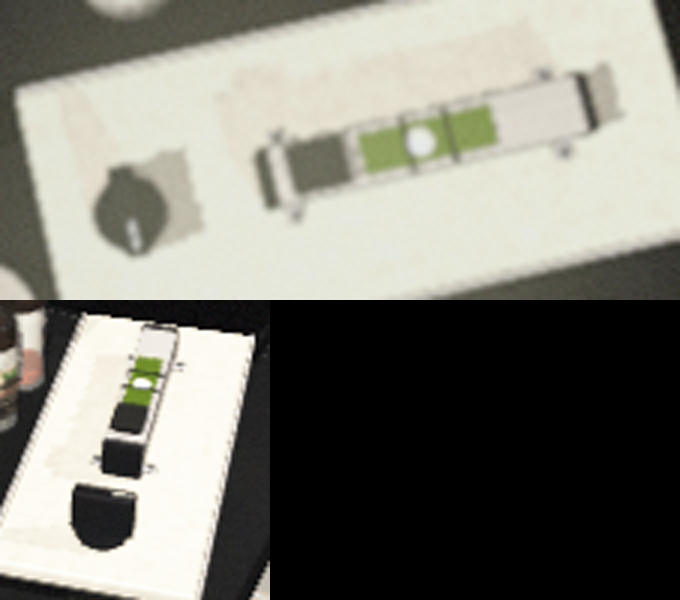

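Top crop: pad centre about (310,245.8), vial mid (337.5,239.6), wing top centre (262.2,257.5). Scene: vial mid (327.5,191.8), pad top (323.3,203.7). Now I'll triangulate.

```bash
python3 - <<'E'
from h import *
c=np.load('cal.npz'); K,R,t,K2,R2,t2=[c[k] for k in('K','R','t','K2','R2','t2')]
P1=K@np.c_[R,t];P2=K2@np.c_[R2,t2]
for n,p,q in [('vial',(337.3,239.3),(327.5,191.6)),('pad',(309.8,245.5),(323.2,203.6))]:
    X=cv2.triangulatePoints(P1,P2,np.array(p,float).reshape(2,1),np.array(q,float).reshape(2,1)).ravel();X=X[:3]/X[3]
    print(n,X,proj(X,K,R,t)-p,proj(X,K2,R2,t2)-q)
for z in(.06,.08,.1,.12):
    v=ray((337.3,239.3),K,R,t,z);p=ray((309.8,245.5),K,R,t,z+.01);k=ray((262,257.3),K,R,t,z+.01)
    print(z,v,p,k,np.linalg.norm(v-p),np.degrees(np.arctan2(-(p-v)[0],(p-v)[1])))
E
```

```text
vial [ 0.47636401 -0.11574028  0.08877679] [0.03601915 0.10051862] [-0.08296503 -0.00999876]
pad [ 0.46405557 -0.05947108  0.09440342] [0.07249722 0.20111893] [-0.17263027 -0.02169799]
0.06 [ 0.47914305 -0.11994899  0.06      ] [ 0.46629732 -0.06130611  0.07      ] [0.4435267  0.03760996 0.07      ] 0.06086050231888797 12.355494099340298
0.08 [ 0.47735367 -0.11697918  0.08      ] [ 0.46479161 -0.05969298  0.09      ] [0.44256147 0.03687525 0.09      ] 0.05949381438898677 12.368392407832545
0.1 [ 0.47556429 -0.11400936  0.1       ] [ 0.46328589 -0.05807985  0.11      ] [0.44159623 0.03614053 0.11      ] 0.05812804219878777 12.381915099447308
0.12 [ 0.47377491 -0.11103954  0.12      ] [ 0.46178018 -0.05646672  0.13      ] [0.44063099 0.03540582 0.13      ] 0.05676325184876117 12.396108634980122
```

>>> play_rows --series '[[[0.02,0.036,0,0,0,-0.3,0],[0.02,0.036,0,0,0,-0.3,0],[0.02,0.036,0,0,0,-0.3,0],[0.02,0.036,0,0,0,-0.3,0],[0.02,0.036,0,0,0,-0.3,0],[0.02,0.036,0,0,0,-0.3,0],[0.02,0.036,0,0,0,-0.3,0],[0.02,0.036,0,0,0,-0.3,0],[0.02,0.036,0,0,0,-0.3,0],[0.02,0.036,0,0,0,-0.3,0]]]'

```text
time: 1.1
tool_pos: [0.3663, -0.2408, 0.2309]
tool_rot: [-0.0, 0.994, 0.108, -0.0]
contact_force: [1.6, -0.8, -0.1]
gripper_width: 0.003
grasp_force: 0.0
```

>>> play_rows --series '[[[0.02,0.036,-0.01,0,0,0,0],[0.02,0.036,-0.01,0,0,0,0],[0.02,0.036,-0.01,0,0,0,0],[0.02,0.036,-0.01,0,0,0,0],[0.019,0.038,-0.01,0,0,0,0],[0,0,-0.02,0,0,0,0],[0,0,-0.02,0,0,0,0],[0,0,0,0,0,0,0],[0,0,0,0,0,0,0]]]'

```text
time: 2.0
tool_pos: [0.4646, -0.0605, 0.141]
tool_rot: [-0.0, 0.994, 0.108, -0.001]
contact_force: [-0.1, -0.4, 0.3]
gripper_width: 0.0
grasp_force: 0.0
```

```bash
python3 - <<'E'
from h import *
s=manip.state();print(s['time'],s['tool_pos'],s['tool_rot'],s['contact_force'],s['gripper_width'],s['joint_pos'])
T=[grab(n) for n in('top','scene','wrist')]
w,K,R,t=T[2]; print(-R.T@t,R[2],K[0,0]); 
for X in [(.464,-.0595,.098),(.4765,-.1155,.088)]: print(proj(X,K,R,t))
o=np.zeros((560,800,3),np.uint8)
o[:300,:400]=cv2.resize(T[0][0][190:310,220:420][:100,:],(400,200)).repeat(1,0)[:200].copy() if 0 else cv2.resize(T[0][0][190:310,240:400],(400,300))
o[:300,400:]=cv2.resize(T[1][0][150:270,260:420],(400,300))
o[300:,:347]=cv2.resize(w,(347,260)); cv2.imwrite('pics/m1.png',o)
E
```

```text
2.0 [ 0.46458617 -0.06046362  0.14101051] [-2.48620572e-04  9.94153148e-01  1.07977360e-01 -5.88022285e-04] [-0.07415188 -0.40279178  0.31097604] 0.0004390895207602385 [-2.88466367e-01 -2.61438780e-01  2.05730471e+00  4.39719355e-06
  1.34700356e+00  1.06595236e+00]
[ 0.54235313 -0.04259154  0.2857721 ] [-0.29993422 -0.06620214 -0.95165999] 304.3160656143523
[271.87098188 237.61141088]
[353.93810048 231.57773457]
```

View pics/m1.png

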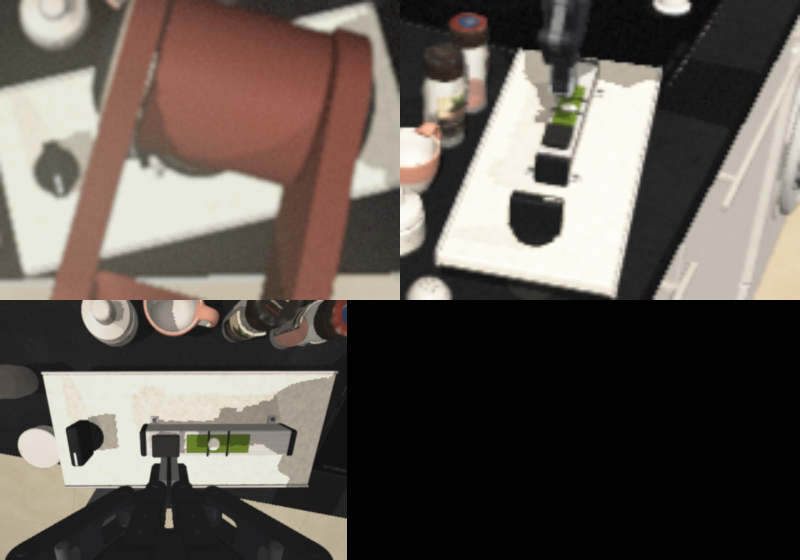

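The wrist camera sees the vial clear of the fingers: pad at about (268,234), vial middle at about (352,231). That's enough to press gently now.

>>> play_rows --series '[[[0,0.001,-0.014,0,0,0,0],[0,0,-0.012,0,0,0,0],[0,0,-0.008,0,0,0,0],[0,0,-0.003,0,0,0,0],[0,0,-0.002,0,0,0,0],[0,0,-0.002,0,0,0,0],[0,0,-0.001,0,0,0,0],[0,0,0,0,0,0,0]]]'

```text
time: 2.95
tool_pos: [0.4652, -0.0596, 0.0997]
tool_rot: [0.0, 0.994, 0.108, 0.0]
contact_force: [-0.8, -0.1, 1.4]
gripper_width: -0.001
grasp_force: 0.4
```

>>> play_rows --series '[[[0,0,-0.001,0,0,0,0],[0,0,-0.001,0,0,0,0],[0,0,0,0,0,0,0]]]'

```text
time: 3.25
tool_pos: [0.4652, -0.0592, 0.0976]
tool_rot: [-0.0, 0.994, 0.108, 0.0]
contact_force: [-0.9, 1.5, 3.6]
gripper_width: 0.002
grasp_force: 1.8
```

Contact made. I'll keep going down in 1 mm steps.

>>> play_rows --series '[[[0,0,-0.001,0,0,0,0],[0,0,-0.001,0,0,0,0],[0,0,0,0,0,0,0]]]'

```text
time: 3.55
tool_pos: [0.4651, -0.0588, 0.0956]
tool_rot: [-0.001, 0.994, 0.108, 0.0]
contact_force: [-2.5, 4.7, 4.4]
gripper_width: -0.001
grasp_force: 2.8
```

>>> play_rows --series '[[[0,0,-0.001,0,0,0,0],[0,0,0,0,0,0,0]]]'

```text
time: 3.75
tool_pos: [0.4652, -0.0589, 0.0952]
tool_rot: [-0.001, 0.994, 0.108, 0.0]
contact_force: [-4.1, 4.6, 8.8]
gripper_width: 0.001
grasp_force: 4.2
```

>>> play_rows --series '[[[0,0,-0.001,0,0,0,0],[0,0,0,0,0,0,0]]]'

```text
time: 3.95
tool_pos: [0.4652, -0.0589, 0.0947]
tool_rot: [-0.001, 0.994, 0.108, -0.0]
contact_force: [-5.0, 4.1, 11.2]
gripper_width: 0.002
grasp_force: 5.7
```

>>> play_rows --series '[[[0,0,-0.001,0,0,0,0],[0,0,0,0,0,0,0],[0,0,0,0,0,0,0],[0,0,0,0,0,0,0],[0,0,0,0,0,0,0],[0,0,0,0,0,0,0],[0,0,0,0,0,0,0],[0,0,0,0,0,0,0],[0,0,0,0,0,0,0],[0,0,0,0,0,0,0]]]'

```text
time: 4.95
tool_pos: [0.4653, -0.0589, 0.0943]
tool_rot: [-0.001, 0.994, 0.108, -0.0]
contact_force: [-7.1, 5.2, 14.7]
gripper_width: 0.003
grasp_force: 7.2
```

>>> play_rows --series '[[[0,0,0,0,0,0,0],[0,0,0,0,0,0,0],[0,0,0,0,0,0,0],[0,0,0,0,0,0,0],[0,0,0,0,0,0,0],[0,0,0,0,0,0,0],[0,0,0,0,0,0,0],[0,0,0,0,0,0,0],[0,0,0,0,0,0,0],[0,0,0,0,0,0,0]]]'

```text
time: 5.95
tool_pos: [0.4652, -0.0589, 0.0942]
tool_rot: [-0.001, 0.994, 0.108, -0.0]
contact_force: [-6.8, 5.7, 15.4]
gripper_width: 0.003
grasp_force: 7.2
```

```bash
cat >> h.py <<'E'
def vial(w,K,R,t,save):
    h=cv2.cvtColor(w,cv2.COLOR_BGR2HSV)
    g=cv2.inRange(h,(30,80,40),(60,255,255))
    n,l,st,_=cv2.connectedComponentsWithStats(g); g[np.isin(l,np.where(st[:,4]<40)[0])]=0
    x,y,ww,hh=cv2.boundingRect(g); print('vial box',x,y,ww,hh)
    hull=np.zeros_like(g); cv2.fillConvexPoly(hull,cv2.convexHull(cv2.findNonZero(g)),255)
    hull=cv2.erode(hull,np.ones((3,3)))
    b=((h[...,1]<90)&(h[...,2]>110)&(hull>0)).astype(np.uint8)
    d=((h[...,2]<60)&(hull>0)).astype(np.uint8)
    r={}
    for k,m,c in(('b',b,1),('d',d,2)):
        n,l,st,ce=cv2.connectedComponentsWithStats(m)
        o=[i for i in np.argsort(-st[1:,4])[:c]+1]
        print(k,[(st[i].tolist(),ce[i].round(1).tolist()) for i in o]); r[k]=[ce[i] for i in o]
    L=np.array([ray(p,K,R,t,.085) for p in r['d']]); B=ray(r['b'][0],K,R,t,.085)
    u=np.array([-np.sin(np.radians(12.4)),np.cos(np.radians(12.4)),0])
    print('line gap mm',abs((L[0]-L[1])@u)*1e3,'bubble mm',(B-L.mean(0))@u*1e3)
    cv2.imwrite(save,cv2.resize(w[y-40:y+hh+40,max(x-110,0):x+ww+60],None,fx=2,fy=2))
E
python3 - <<'E'
from h import *
s=manip.state();print(s['time'],s['tool_pos'],s['contact_force'])
vial(*grab('wrist'),'pics/v1.png')
E
```

```text
5.95 [ 0.46522514 -0.05888461  0.09423667] [-6.81060364  5.7443399  15.35832636]
vial box 311 23 134 260
b [([327, 116, 116, 106, 9468], [395.8, 173.2])]
d [([379, 47, 65, 68, 3106], [417.8, 85.8]), ([417, 32, 23, 17, 176], [426.4, 41.1])]
line gap mm 1.1028947375164868 bubble mm 5.689908087466365Traceback (most recent call last):
  File "<stdin>", line 3, in <module>
  File "h.py", line 27, in vial
    cv2.imwrite(save,cv2.resize(w[y-40:y+hh+40,max(x-110,0):x+ww+60],None,fx=2,fy=2))
                     ~~~~~~~~~~^^^^^^^^^^^^^^^^^^^^^^^^^^^^^^^^^^^^^^^^^^^^^^^^^^^^^
cv2.error: OpenCV(4.12.0) /io/opencv/modules/imgproc/src/resize.cpp:4208: error: (-215:Assertion failed) !ssize.empty() in function 'resize'
```

```bash
python3 - <<'E'
s=open('h.py').read()
s=s.replace("    n,l,st,_=cv2.conn","    p=proj((.4765,-.1155,.085),K,R,t).astype(int); roi=np.zeros_like(g); cv2.circle(roi,tuple(map(int,p)),75,255,-1); g&=roi\n    n,l,st,_=cv2.conn")
open('h.py','w').write(s)
from h import *
vial(*grab('wrist'),'pics/v1.png')
E
```

```text
vial box 310 246 132 37
b [([396, 253, 24, 25, 476], [407.0, 265.0])]
d [([353, 247, 6, 34, 122], [355.1, 262.4]), ([392, 247, 8, 35, 109], [395.0, 262.4])]
line gap mm 22.191428264768266 bubble mm -18.031576207233815
```

View pics/v1.png

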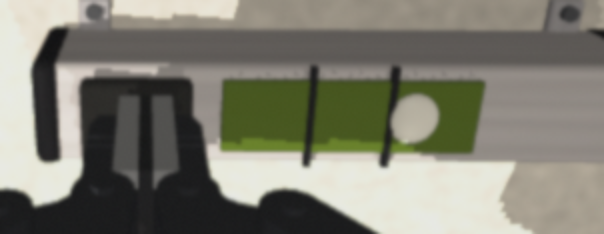

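The view shows the bubble at (407,265), to the right of the lines (355 and 395), so about -17.8 mm. The knob needs about 1.42 rad (81°). I'll lift, open and go over to it.

>>> play_rows --series '[[[0,0,0.005,0,0,0,0],[0,0,0.015,0,0,0,0],[0,0,0.025,0,0,0,0],[-0.005,0.02,0.015,0,0,0,1],[-0.006,0.025,0,0,0,0,1],[-0.006,0.026,0,0,0,0,1],[-0.006,0.025,0,0,0,0,1],[0,0,0,0,0,0,1],[0,0,0,0,0,0,1],[0,0,0,0,0,0,1]]]'

```text
time: 7.05
tool_pos: [0.4422, 0.0357, 0.1521]
tool_rot: [0.0, 0.994, 0.108, 0.0]
contact_force: [-0.9, 0.1, -0.5]
gripper_width: 1.002
grasp_force: 0.0
```

```bash
python3 - <<'E'
from h import *
s=manip.state();print(s['time'],s['tool_pos'],s['tool_rot'],s['contact_force'],s['gripper_width'],s['joint_pos'][5])
w,K,R,t=grab('wrist'); np.savez('w2.npz',K=K,R=R,t=t)
print(proj((.442,.0365,.103),K,R,t)); 
cv2.imwrite('pics/k1.png',w)
E
```

```text
7.05 [0.44217779 0.0357336  0.15212333] [3.64254271e-04 9.94184492e-01 1.07689655e-01 3.74206204e-05] [-0.85796437  0.13827332 -0.4829134 ] 1.001954702451249 1.2681660274160744
[273.40750364 233.21231742]
```

View pics/k1.png

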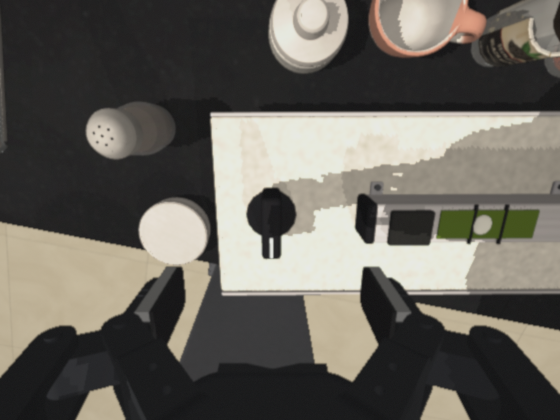

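Wing top spans about (271,188) to (272,258), and the disc centre is at about (271,213).

```bash
python3 - <<'E'
from h import *
c=np.load('w2.npz');K,R,t=c['K'],c['R'],c['t']
for p in[(271,188),(272,258)]:
  print(p,ray(p,K,R,t,.103))
print('disc',ray((271,213),K,R,t,.071),'disc L/R',ray((247,213),K,R,t,.07),ray((296,213),K,R,t,.07))
for X in[(.442,.0365,.103),(.442,.0365,.071)]:
  for s in(-.023,0,.023): print(s,proj(np.array(X)+[s*.977,s*.215,0],K,R,t))
c=np.load('cal.npz');K,R,t=c['K'],c['R'],c['t']
print('top disc',ray((262.6,258),K,R,t,.071))
E
```

```text
(271, 188) [0.47257484 0.04480261 0.103     ]
(272, 258) [0.4235114  0.03345546 0.103     ]
disc [0.44530023 0.03901166 0.071     ] disc L/R [0.44098139 0.05725188 0.07      ] [0.44912665 0.01987118 0.07      ]
-0.023 [273.43330226 263.5015119 ]
0 [273.40750364 233.21231742]
0.023 [273.37987393 200.77332382]
-0.023 [273.27506592 244.53932233]
0 [273.24784197 217.56177345]
0.023 [273.2189408  188.92219375]
top disc [0.44203168 0.03635448 0.071     ]
```

>>> play_rows --series '[[[0.003,0.002,-0.02,0,0,0,1],[0,0,-0.02,0,0,0,1],[0,0,-0.018,0,0,0,1],[0,0,-0.01,0,0,0,1],[0,0,-0.005,0,0,0,1],[0,0,0,0,0,0,1]]]'

```text
time: 7.7
tool_pos: [0.4448, 0.0381, 0.0789]
tool_rot: [-0.0, 0.994, 0.108, -0.0]
contact_force: [-0.1, 0.2, -0.6]
gripper_width: 0.997
grasp_force: 0.0
```

>>> play_rows --series '[[[0,0,0,0,0,0,0],[0,0,0,0,0,0,0],[0,0,0,0,0,0,0],[0,0,0,0,0,0,0],[0,0,0,0,0,0,0],[0,0,0,0,0,0,0],[0,0,0,0,0,0,0]]]'

```text
time: 8.4
tool_pos: [0.4453, 0.0379, 0.0795]
tool_rot: [0.001, 0.994, 0.108, 0.0]
contact_force: [1.6, -4.4, -1.3]
gripper_width: 0.148
grasp_force: 61.3
```

>>> play_rows --series '[[[0,0,0.0002,0,0,-4,0],[0,0,0.0002,0,0,-4,0],[0,0,0.0002,0,0,-4,0],[0,0,0.0002,0,0,-4,0],[0,0,0.0002,0,0,-4,0],[0,0,0.0002,0,0,-4,0],[0,0,0.0002,0,0,-4,0],[0,0,0.0002,0,0,-4,0],[0,0,0.0002,0,0,-4,0],[0,0,0.0002,0,0,-4,0]]]'

```text
time: 9.4
tool_pos: [0.4453, 0.0365, 0.0812]
tool_rot: [0.002, 0.971, -0.24, 0.001]
contact_force: [2.4, -11.0, -1.6]
gripper_width: 0.147
grasp_force: 61.1
```

>>> play_rows --series '[[[0,0,0.0002,0,0,-4,0],[0,0,0.0002,0,0,-4,0],[0,0,0.0002,0,0,-4,0],[0,0,0.0002,0,0,-4,0],[0,0,0.0002,0,0,-4,0],[0,0,0.0002,0,0,-4,0],[0,0,0.0002,0,0,-4,0],[0,0,0.0002,0,0,-4,0],[0,0,0.0002,0,0,-4,0],[0,0,0.0002,0,0,-4,0]]]'

```text
time: 10.4
tool_pos: [0.4445, 0.0354, 0.0827]
tool_rot: [0.004, 0.83, -0.557, 0.002]
contact_force: [0.4, -15.8, -2.0]
gripper_width: 0.145
grasp_force: 60.9
```

>>> play_rows --series '[[[0,0,0,0,0,-1,0],[0,0,0,0,0,0,0],[0,0,0,0,0,0,0]]]'

```text
time: 10.7
tool_pos: [0.4444, 0.0353, 0.0826]
tool_rot: [0.004, 0.826, -0.563, 0.001]
contact_force: [-0.4, -14.7, -3.0]
gripper_width: 0.149
grasp_force: 60.9
```

```bash
python3 - <<'E'
from h import *
s=manip.state();q=s['tool_rot'];print(s['joint_pos'],s['ft_torque'],'yaw',np.degrees(2*np.arctan2(q[2],q[1])))
cv2.imwrite('pics/k2.png',grab('wrist')[0])
E
```

```text
[-0.08305834 -0.2494658   2.15195294 -0.00802187  1.24007303  2.6873536 ] [-2.14961209 -0.07280591  0.0955934 ] yaw -68.58344958014835
```

View pics/k2.png

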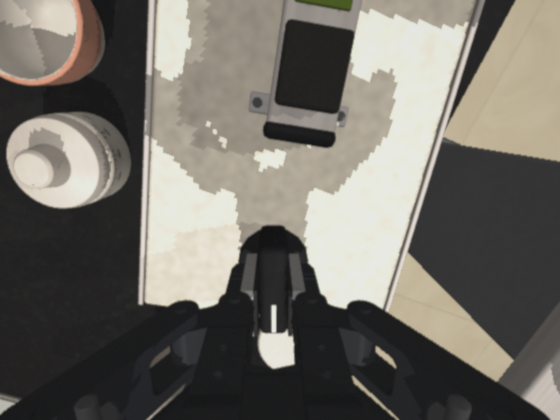

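The wing is held between the pads and has turned 81°. I'll release, lift, turn back and go over the pad.

>>> play_rows --series '[[[0,0,0,0,0,0,1],[0,0,0,0,0,0,1],[0,0,0,0,0,0,1],[0,0,0,0,0,0,1],[0,0,0,0,0,0,1],[0,0,0.015,0,0,0,1],[0,0,0.02,0,0,0,1],[0,0,0.025,0,0,0,1],[0,0,0,0,0,8,0],[0,0,0,0,0,8,0]]]'

```text
time: 11.75
tool_pos: [0.4458, 0.0386, 0.1447]
tool_rot: [-0.001, 0.898, -0.44, 0.001]
contact_force: [-0.2, -0.5, -0.3]
gripper_width: 0.689
grasp_force: 0.0
```

>>> play_rows --series '[[[0.002,-0.01,0,0,0,8,0],[0.002,-0.01,0,0,0,8,0],[0.002,-0.01,0,0,0,8,0],[0.002,-0.01,0,0,0,8,0],[0.002,-0.01,0,0,0,8,0],[0.002,-0.01,0,0,0,8,0],[0.002,-0.012,0,0,0,8,0],[0.003,-0.012,0,0,0,8,0],[0.003,-0.013,0,0,0,1,0],[0,0,0,0,0,0,0]]]'

```text
time: 12.75
tool_pos: [0.4653, -0.0594, 0.1435]
tool_rot: [0.0, 0.994, 0.107, 0.0]
contact_force: [0.4, -0.3, -0.2]
gripper_width: 0.001
grasp_force: 0.0
```

>>> play_rows --series '[[[0,0,0,0,0,0,0],[0,0,0,0,0,0,0]]]'

```text
time: 12.95
tool_pos: [0.4648, -0.058, 0.1432]
tool_rot: [-0.0, 0.994, 0.108, -0.0]
contact_force: [0.2, 0.1, -0.0]
gripper_width: -0.005
grasp_force: 0.0
```

>>> play_rows --series '[[[0,-0.001,-0.014,0,0,0,0],[0,0,-0.012,0,0,0,0],[0,0,-0.008,0,0,0,0],[0,0,-0.004,0,0,0,0],[0,0,-0.002,0,0,0,0],[0,0,-0.001,0,0,0,0],[0,0,0,0,0,0,0]]]'

```text
time: 13.65
tool_pos: [0.4652, -0.0596, 0.1026]
tool_rot: [0.0, 0.994, 0.108, 0.0]
contact_force: [0.7, -0.5, 0.1]
gripper_width: -0.001
grasp_force: 0.2
```

>>> play_rows --series '[[[0,0,-0.001,0,0,0,0],[0,0,-0.001,0,0,0,0],[0,0,0,0,0,0,0]]]'

```text
time: 13.95
tool_pos: [0.4653, -0.0593, 0.1007]
tool_rot: [-0.0, 0.994, 0.108, 0.0]
contact_force: [-1.0, 2.2, 4.4]
gripper_width: -0.002
grasp_force: 1.7
```

>>> play_rows --series '[[[0,0,-0.001,0,0,0,0],[0,0,0,0,0,0,0]]]'

```text
time: 14.15
tool_pos: [0.4653, -0.0592, 0.0996]
tool_rot: [-0.0, 0.994, 0.108, 0.0]
contact_force: [-0.7, 4.8, 4.5]
gripper_width: 0.001
grasp_force: 2.2
```

>>> play_rows --series '[[[0,0,-0.001,0,0,0,0],[0,0,0,0,0,0,0]]]'

```text
time: 14.35
tool_pos: [0.4653, -0.0592, 0.0986]
tool_rot: [-0.0, 0.994, 0.108, 0.0]
contact_force: [-0.5, 4.1, 6.0]
gripper_width: 0.003
grasp_force: 2.6
```

>>> play_rows --series '[[[0,0,-0.001,0,0,0,0],[0,0,0,0,0,0,0]]]'

```text
time: 14.55
tool_pos: [0.4653, -0.0592, 0.0981]
tool_rot: [-0.0, 0.994, 0.108, 0.0]
contact_force: [-2.7, 4.9, 8.2]
gripper_width: 0.0
grasp_force: 3.9
```

>>> play_rows --series '[[[0,0,-0.001,0,0,0,0],[0,0,0,0,0,0,0]]]'

```text
time: 14.75
tool_pos: [0.4654, -0.0592, 0.0976]
tool_rot: [-0.0, 0.994, 0.108, 0.0]
contact_force: [-4.1, 5.6, 10.6]
gripper_width: 0.002
grasp_force: 5.4
```

>>> play_rows --series '[[[0,0,-0.001,0,0,0,0],[0,0,0,0,0,0,0]]]'

```text
time: 14.95
tool_pos: [0.4654, -0.0592, 0.0972]
tool_rot: [-0.0, 0.994, 0.108, 0.0]
contact_force: [-5.9, 5.8, 14.2]
gripper_width: 0.001
grasp_force: 6.9
```

>>> play_rows --series '[[[0,0,0,0,0,0,0],[0,0,0,0,0,0,0],[0,0,0,0,0,0,0],[0,0,0,0,0,0,0],[0,0,0,0,0,0,0],[0,0,0,0,0,0,0],[0,0,0,0,0,0,0],[0,0,0,0,0,0,0],[0,0,0,0,0,0,0],[0,0,0,0,0,0,0]]]'

```text
time: 15.95
tool_pos: [0.4654, -0.0592, 0.0972]
tool_rot: [-0.0, 0.994, 0.108, 0.0]
contact_force: [-5.1, 4.6, 13.5]
gripper_width: -0.001
grasp_force: 6.9
```

>>> play_rows --series '[[[0,0,0,0,0,0,0],[0,0,0,0,0,0,0],[0,0,0,0,0,0,0],[0,0,0,0,0,0,0],[0,0,0,0,0,0,0],[0,0,0,0,0,0,0],[0,0,0,0,0,0,0],[0,0,0,0,0,0,0]]]'

```text
time: 16.75
tool_pos: [0.4654, -0.0592, 0.0972]
tool_rot: [-0.0, 0.994, 0.108, 0.0]
contact_force: [-5.1, 5.7, 14.2]
gripper_width: -0.001
grasp_force: 6.9
```

```bash
python3 - <<'E'
from h import *
vial(*grab('wrist'),'pics/v2.png'); s=manip.state();print(s['time'],s['tool_pos'],s['contact_force'])
E
```

```text
vial box 311 246 130 36
b [([360, 252, 25, 25, 496], [372.2, 263.9])]
d [([392, 247, 8, 34, 131], [395.1, 262.5]), ([353, 247, 6, 34, 120], [355.5, 262.1])]
line gap mm 22.503151561275434 bubble mm 1.6664371801117903
16.8 [ 0.46541257 -0.05920628  0.09719372] [-5.529732    5.19203179 13.7924905 ]
```

View pics/v2.png

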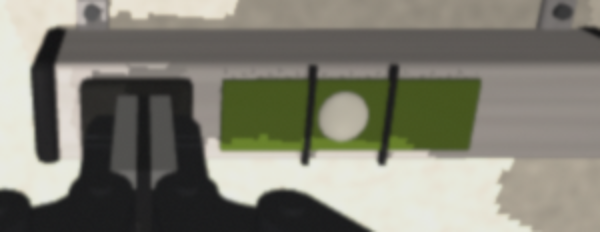

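The bubble rests at (372,264) between the lines (355 and 395), so about +1.6 mm off centre. That leaves only 1.4 mm to the line. There's plenty of time, so I'll ease the knob back 7° to centre it.

>>> play_rows --series '[[[0,0,0.005,0,0,0,0],[0,0,0.018,0,0,0,0],[0,0,0.025,0,0,0,0],[-0.002,0.014,0,0,0,-8,0],[-0.003,0.014,0,0,0,-8,0],[-0.003,0.014,0,0,0,-8,0],[-0.003,0.014,0,0,0,-8,0],[-0.003,0.014,0,0,0,-8,0.5],[-0.003,0.014,0,0,0,-8,1],[-0.003,0.014,0,0,0,-8,1]]]'

```text
time: 17.8
tool_pos: [0.4446, 0.0383, 0.1425]
tool_rot: [0.001, 0.927, -0.374, 0.0]
contact_force: [-0.9, -1.0, 0.2]
gripper_width: 0.507
grasp_force: 0.0
```

>>> play_rows --series '[[[0,0,0,0,0,-8,1],[0,0,0,0,0,-8,1],[0,0,0,0,0,-8,1],[0,0,0,0,0,-1,1],[0,0,-0.02,0,0,0,1],[0,0,-0.02,0,0,0,1],[0,0,-0.012,0,0,0,1],[0,0,-0.007,0,0,0,1],[0,0,0,0,0,0,1]]]'

```text
time: 18.7
tool_pos: [0.4443, 0.0384, 0.0832]
tool_rot: [0.001, 0.826, -0.563, -0.001]
contact_force: [0.4, 0.3, 0.0]
gripper_width: 1.002
grasp_force: 0.0
```

>>> play_rows --series '[[[0,0,0,0,0,0,0],[0,0,0,0,0,0,0],[0,0,0,0,0,0,0],[0,0,0,0,0,0,0],[0,0,0,0,0,0,0],[0,0,0,0,0,0,0],[0,0,0,0,0,0,0]]]'

```text
time: 19.4
tool_pos: [0.4434, 0.0379, 0.0836]
tool_rot: [0.002, 0.826, -0.563, -0.001]
contact_force: [-4.4, -1.9, 1.5]
gripper_width: 0.149
grasp_force: 61.6
```

>>> play_rows --series '[[[0,0,-0.0002,0,0,2,0],[0,0,-0.0002,0,0,2,0],[0,0,0,0,0,2,0],[0,0,0,0,0,1,0],[0,0,0,0,0,0,0],[0,0,0,0,0,0,0]]]'

```text
time: 20.0
tool_pos: [0.4432, 0.038, 0.0832]
tool_rot: [0.002, 0.859, -0.512, -0.002]
contact_force: [-5.7, -1.3, 1.3]
gripper_width: 0.151
grasp_force: 61.6
```

>>> play_rows --series '[[[0,0,0,0,0,0,1],[0,0,0,0,0,0,1],[0,0,0,0,0,0,1],[0,0,0,0,0,0,1],[0,0,0,0,0,0,1],[0,0,0.015,0,0,0,1],[0,0,0.02,0,0,0,1],[0,0,0.025,0,0,0,1],[0,0,0,0,0,8,0],[0,0,0,0,0,8,0]]]'

```text
time: 21.0
tool_pos: [0.4458, 0.0384, 0.1453]
tool_rot: [-0.0, 0.923, -0.385, 0.001]
contact_force: [0.5, -0.2, -0.3]
gripper_width: 0.692
grasp_force: 0.0
```

>>> play_rows --series '[[[0.002,-0.01,0,0,0,8,0],[0.002,-0.01,0,0,0,8,0],[0.002,-0.01,0,0,0,8,0],[0.002,-0.01,0,0,0,8,0],[0.002,-0.01,0,0,0,8,0],[0.002,-0.01,0,0,0,8,0],[0.002,-0.012,0,0,0,8,0],[0.003,-0.013,0,0,0,2,0],[0.003,-0.013,0,0,0,0,0],[0,0,0,0,0,0,0]]]'

```text
time: 22.0
tool_pos: [0.4653, -0.0607, 0.144]
tool_rot: [0.0, 0.994, 0.107, 0.0]
contact_force: [0.0, 0.5, -0.3]
gripper_width: -0.002
grasp_force: 0.0
```

>>> play_rows --series '[[[0,0,-0.014,0,0,0,0],[0,0,-0.012,0,0,0,0],[0,0,-0.008,0,0,0,0],[0,0,-0.004,0,0,0,0],[0,0,-0.002,0,0,0,0],[0,0,-0.001,0,0,0,0],[0,0,0,0,0,0,0]]]'

```text
time: 22.7
tool_pos: [0.4652, -0.0595, 0.1032]
tool_rot: [0.0, 0.994, 0.108, 0.0]
contact_force: [-0.7, -1.0, -0.4]
gripper_width: 0.0
grasp_force: 0.0
```

>>> play_rows --series '[[[0,0,-0.001,0,0,0,0],[0,0,-0.001,0,0,0,0],[0,0,-0.001,0,0,0,0],[0,0,-0.001,0,0,0,0],[0,0,-0.001,0,0,0,0],[0,0,0,0,0,0,0]]]'

```text
time: 23.3
tool_pos: [0.4653, -0.059, 0.0983]
tool_rot: [-0.001, 0.994, 0.108, 0.0]
contact_force: [-1.4, 4.9, 6.2]
gripper_width: 0.001
grasp_force: 2.6
```

>>> play_rows --series '[[[0,0,-0.001,0,0,0,0],[0,0,-0.001,0,0,0,0],[0,0,0,0,0,0,0]]]'

```text
time: 23.6
tool_pos: [0.4653, -0.059, 0.0974]
tool_rot: [-0.001, 0.994, 0.108, 0.0]
contact_force: [-4.8, 5.7, 10.9]
gripper_width: 0.002
grasp_force: 5.5
```

>>> play_rows --series '[[[0,0,-0.001,0,0,0,0],[0,0,0,0,0,0,0],[0,0,0,0,0,0,0],[0,0,0,0,0,0,0],[0,0,0,0,0,0,0],[0,0,0,0,0,0,0],[0,0,0,0,0,0,0],[0,0,0,0,0,0,0],[0,0,0,0,0,0,0],[0,0,0,0,0,0,0]]]'

```text
time: 24.6
tool_pos: [0.4654, -0.059, 0.0969]
tool_rot: [-0.001, 0.994, 0.108, 0.0]
contact_force: [-5.3, 6.4, 12.5]
gripper_width: -0.0
grasp_force: 6.9
```

>>> play_rows --series '[[[0,0,0,0,0,0,0],[0,0,0,0,0,0,0],[0,0,0,0,0,0,0],[0,0,0,0,0,0,0],[0,0,0,0,0,0,0],[0,0,0,0,0,0,0],[0,0,0,0,0,0,0],[0,0,0,0,0,0,0],[0,0,0,0,0,0,0],[0,0,0,0,0,0,0]]]'

```text
time: 25.6
tool_pos: [0.4654, -0.059, 0.097]
tool_rot: [-0.001, 0.994, 0.108, 0.0]
contact_force: [-6.4, 6.1, 12.7]
gripper_width: -0.0
grasp_force: 6.9
```

```bash
python3 - <<'E'
from h import *
vial(*grab('wrist'),'pics/v3.png'); s=manip.state();print(s['time'],s['tool_pos'],s['contact_force'])
E
```

```text
vial box 312 246 130 36
b [([363, 252, 26, 25, 500], [375.5, 264.1])]
d [([392, 247, 8, 34, 128], [395.5, 262.4]), ([354, 247, 6, 34, 116], [356.0, 261.9])]
line gap mm 22.45121479761057 bubble mm 0.03538411509788946
25.65 [ 0.46539653 -0.05899088  0.09695278] [-5.33439172  5.81345747 14.21798916]
```

View pics/v3.png

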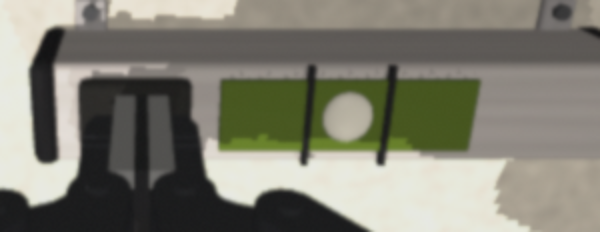

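The bubble at (375.5,264) is now centred between the lines (356 and 395.5), with the pad on its stop at about 14 N. Handing in.

```bash
python3 -c "
from plant import manip
print(manip.job_done())"
```

```text
the job is handed in; nothing more can be done
None
```

The shelf is level and handed in at about 26 s: the pad is held on its stop at about 14 N with the bubble within 0.1 mm of centre, after turning the knob 81° clockwise and easing it back 7°.

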